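# Set the matching print block in the registration corner

## Task

A proof is laid beside the three bays as the sample: slide the block whose raised shape matches it out of its bay and push it fully home in the registration corner, its long side flush against the far strip and its short side flush against the left strip. Push it by its edges and keep it flat on the bench: do not lift it, and do not touch any raised printing face. Leave the other two blocks as they stand in their bays, and do not disturb the brayer and the ink jar.

Things in the scene. Friction and masses are not known exactly. Their poses are not given: they have to be found in the camera images.
- tray: Fixed tray of 3 bays (centres x = -80, 0, +80 mm), 246 (x) by 160 mm (y), no floor: battens 6 wide, 8 mm high make its back (-y) and sides. Bays 74 mm wide inside, from y = -74 to an open mouth at y = +80. A block stands in each near the mouth, 49 to 65 mm of free bench behind it. Origin: centre, on the bench; +y roughly to the robot's left, yaw within 0.1 rad.
- sample_spot (a point): Point on the bench behind the tray's back batten (tray x = 0, y = -150 mm): the proof laid here, beside the bays, is the sample (it may lie up to 6 cm off this point).
- corner: Fixed registration corner: two wood strips 18 wide, 12 mm high, on a thin white sheet. Origin: inside vertex, on the bench. Far strip: along y from the vertex to -160 mm, stop face x = 0 facing -x (the robot). Left strip: along x from the vertex to -240 mm, stop face y = 0 facing -y. A block that is home has its centre at x = -35, y = -45 mm. Yaw within 0.12 rad.
- block_leaf: Loose printing block: plywood base 70 (x) by 90 (y) by 20 mm high, about 0.12 kg, with a raised dark-grey linoleum printing face on top: one broad pointed leaf, 38 x 64 mm with its stem, split down its middle by a carved vein line. Origin: centre of the underside. Starts in one of the bays, its y along the tray's y. It slides on the bench with about 1 N.
- block_sprig: Loose printing block: plywood base 70 (x) by 90 (y) by 20 mm high, about 0.12 kg, with a raised dark-grey linoleum printing face on top: a sprig of three narrow pointed leaflets fanned from one stem, about 52 x 62 mm. Origin: centre of the underside. Starts in one of the bays, its y along the tray's y. It slides on the bench with about 1 N.
- block_crescent: Loose printing block: plywood base 70 (x) by 90 (y) by 20 mm high, about 0.12 kg, with a raised dark-grey linoleum printing face on top: a crescent moon: an arc band, 15 mm wide at its middle, tapering to two points, about 50 x 35 mm. Origin: centre of the underside. Starts in one of the bays, its y along the tray's y. It slides on the bench with about 1 N.
- face_leaf: The raised linoleum printing face of block_leaf, fixed on its top, 4 mm thick, at least 6 mm in from the base's long edges and 12 mm in from its short edges. Origin: centre of the base's top. Not to be touched.
- face_sprig: The raised linoleum printing face of block_sprig, fixed on its top, 4 mm thick, at least 6 mm in from the base's long edges and 12 mm in from its short edges. Origin: centre of the base's top. Not to be touched.
- face_crescent: The raised linoleum printing face of block_crescent, fixed on its top, 4 mm thick, at least 6 mm in from the base's long edges and 12 mm in from its short edges. Origin: centre of the base's top. Not to be touched.
- proof_leaf: Proof: white card 80 x 100 x 2 mm, fixed on the bench, printed in blue-green ink with one broad pointed leaf, 38 x 64 mm with its stem, split down its middle by a carved vein line; same size and outline as block_leaf's face. Origin: centre of its underside. One proof lies beside the bays (the sample), the other two are put aside left of the corner, over 0.5 m from the tray.
- proof_sprig: Proof: white card 80 x 100 x 2 mm, fixed on the bench, printed in blue-green ink with a sprig of three narrow pointed leaflets fanned from one stem, about 52 x 62 mm; same size and outline as block_sprig's face. Origin: centre of its underside. One proof lies beside the bays (the sample), the other two are put aside left of the corner, over 0.5 m from the tray.
- proof_crescent: Proof: white card 80 x 100 x 2 mm, fixed on the bench, printed in blue-green ink with a crescent moon: an arc band, 15 mm wide at its middle, tapering to two points, about 50 x 35 mm; same size and outline as block_crescent's face. Origin: centre of its underside. One proof lies beside the bays (the sample), the other two are put aside left of the corner, over 0.5 m from the tray.
- brayer: Ink roller resting on its back left of the registration corner: black rubber roller 36 mm across and 100 mm wide in a steel frame, wooden handle 100 mm long towards its -x. Origin: at the root of the frame on the bench top. Bystander.
- ink_jar: Closed ink jar, 64 mm across, 65 mm high, standing beyond the work. Origin: centre of its underside. Bystander.
There are look-alikes about, which are no part of the job. What is shaped like the block_leaf but purple is not meant.

How it is judged:
By the outcome, as a careful person would: the job done as asked, in the order asked, and still so for the second after the job is handed in, with the robot touching nothing.
It also fails if it takes over 64 s, if anything falls off the work surface, if the arm or the gripper's body presses on something with over 40 N, if the wrist force passes 120 N, or if a joint passes its speed limit or range.

## Robot

A 7-joint arm with a two-finger parallel gripper is mounted at the origin on the work surface. World frame = base frame: x ahead of the robot, y to its left, z up, the work surface at z = 0. Lengths are in m, angles in rad, forces in N, time in s.
With the tool pointing down it reaches from about 0.425 to 0.875 m from the base axis. Payload 4.7 kg.
Tool frame: the origin (TCP) lies midway between the tips of the shut fingers; the grasp point (between the pads) lies 19 mm behind it; z points along the fingers, y is the line along which they close (so a half turn about z gives the same grasp; the last joint's range is limited). The gripper opens to 87 mm and grips with 3 to 60 N. Pads are 19 mm wide; open, the fingers measure 117 mm over their backs; the gripper's body (75 mm by 190 mm) begins 51 mm behind the grasp point.
Start: joints at [-1.187, 0.321, -0.07, 1.45, 0.023, 1.371, -0.057], TCP at [0.235, 0.606, 0.223] pointing down, gripper open.
Joint ranges: [-2.86, 2.86], [-0.3, 2.09], [-1.38, 1.24], [0.06, 2.45], [-1.56, 4.7], [0.09, 2.05], [-2.69, 2.69]. Speed limits (rad/s): [2.57, 2.57, 3.14, 3.14, 3.14, 3.14, 3.14].

## Interface

Orientations are given as a unit quaternion [x, y, z, w].
In Python, from plant import r gives the robot as it stands.
- The arm moves only by the shell command python3 -m handwheel 'ROWS'. ROWS is JSON, a list of rows, each a list of 7 numbers: the turn, a rotation vector about the world's x, y, z in rad, then the shift along the world's x, y, z in cm, then the opening, from 0 (shut) to 1 (fully open). A call has 1 to 5 rows; each row is the pose to reach, as a shift and turn from the pose commanded when the call began; what a row does not reach only later rows make up. A row lasts 1/12 s, in which the tool goes at most 41.7 mm and 7.16 degrees, less where a joint would pass 70% of its speed; a pose out of reach is approached as far as the arm can. A call with a gripper value outside its range is refused whole. The fingers move at their own pace and stop on an object; the grip force is fixed at half the most. Time passes only in rows, so rows that repeat a pose let the fingers close. It gives the time, the measured TCP pose, the force, the opening and the grip force at its end, in the units of the state.
- r.read_state(): the state, without advancing time (a new reading comes with each control period).
- r.capture(name): name is "side" or "top" or "wrist"; returns a dict with "pixels" (420x560x3 uint8, red, green, blue), "mtx" (3x3 intrinsics, pixels), "rvec" (rotation vector, rad) and "tvec" (3), from world to camera coordinates, as OpenCV has them; the wrist camera has in their place "hand_eye" (4x4, takes a point from camera to tool coordinates, whose origin is the TCP and whose axes are the flange's). Camera axes: x right, y down, z forward; pixel columns grow to the right and rows downward; lengths in m; the calibration is good to about 2 mm. A picture is of the moment at which its call begins: read the wrist's pose just before it. There is no depth.
- r.job_done(): hands the job in; it is judged then, once.
The state is a dict: "t": time; "joints": joint angles; "qvel": joint speeds; "joint_torque": joint torques, N m; "position": TCP position; "tcp_rot": TCP orientation; "force": force on the tool from outside, world axes, zero at the start; "moment": the same for the moment, N m; "finger_gap": opening from 0.0 (shut) to 1.0 (fully open); "gripper_force": force on a finger pad.
Only numpy, scipy, OpenCV 4.12 (cv2) and the standard library are available. Lean on these libraries where they do the work, as an engineer would, in place of code of your own. Each camera call takes 0.05 s, during which the arm holds its last target. There are 200 camera calls.

## Working session

There is one attempt and no reset: what is moved stays moved. The work goes in short steps, Python scripts to look and compute and a shell command to move; the robot and the scene stay as the last step left them, time stands still between calls to the robot, and variables do not carry over. Pictures are saved under pics/ and viewed, at most 11 in all, crops included, and the job is handed in when it is done.

```bash
ls; mkdir -p pics
python3 - <<'E'
from plant import r
import cv2
s=r.read_state();print(s)
for n in("top","side"):
    c=r.capture(n);print(n,c["mtx"].tolist(),c["rvec"],c["tvec"])
    cv2.imwrite(f"pics/{n}0.png",cv2.resize(c["pixels"][:,:,::-1],(800,600),interpolation=cv2.INTER_CUBIC))
E
```

```text
pics
{'t': 0.0, 'joints': array([-1.18689457,  0.3218266 , -0.07008674,  1.45167831,  0.02258316,
        1.37077143, -0.05687682]), 'qvel': array([ 0.00033068,  0.00115528,  0.0005264 ,  0.00062649, -0.00199774,
       -0.00134939, -0.00031942]), 'joint_torque': array([ 1.97830145e-04, -4.91286027e+01, -4.03871695e-01, -3.12522769e+01,
       -6.39528804e-02,  4.35662933e-02,  1.62494939e-04]), 'position': array([0.23477148, 0.60553359, 0.22145751]), 'tcp_rot': array([ 1.83823284e-01,  9.82958850e-01, -9.38763756e-04, -1.34850319e-04]), 'force': array([ 0.23831711,  0.73819285, -0.63487942]), 'moment': array([0.00759796, 0.02182697, 0.01982831]), 'gripper_force': 0.0, 'finger_gap': 0.9983251022102785}
top [[472.7148578750402, 0.0, 279.7299649435695], [0.0, 472.7148578750402, 201.1544356560119], [0.0, 0.0, 1.0]] [ 2.14193246 -2.08966517  0.19826401] [-0.04490499  0.53228743  1.49554661]
side [[485.04594757130616, 0.0, 279.6007800075105], [0.0, 485.04594757130616, 209.39927397952744], [0.0, 0.0, 1.0]] [ 2.39486253 -0.28647181  0.11669473] [-0.51702345  0.10075996  1.36883074]
```

View pics/top0.png

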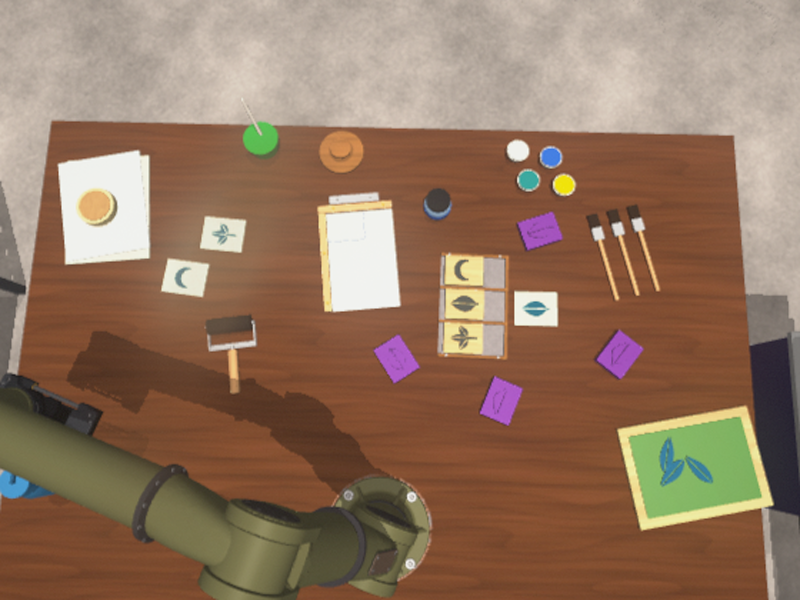

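View pics/side0.png

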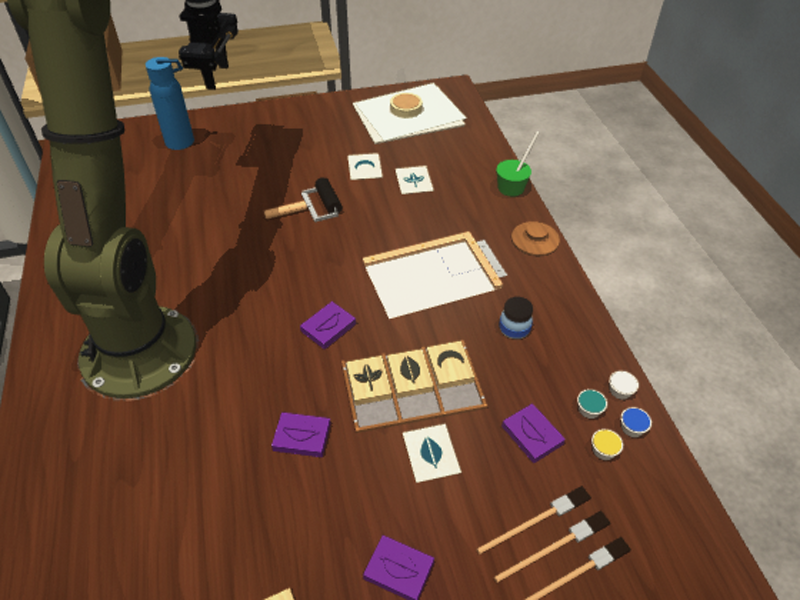

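The top view shows the sample proof at (536,309) printed with a broad leaf. What could be mistaken for the target:
- crescent block (465,269)
- leaf block (463,304)
- sprig block (463,338)
- purple look-alikes at (397,358), (501,400), (620,354) and (540,230)

I choose the natural-wood leaf block in the middle bay and will check it in a close crop.

```bash
cat > h.py <<'E'
import numpy as np, cv2
from plant import r
def ray(c,uv,z):
    R=cv2.Rodrigues(np.array(c["rvec"],float))[0]; t=np.array(c["tvec"],float).ravel()
    d=R.T@np.linalg.inv(c["mtx"])@np.array([*uv,1.]); o=-R.T@t
    return o+d*(z-o[2])/d[2]
E
python3 - <<'E'
from h import *
c=r.capture("top")
p=c["pixels"][:,:,::-1]
cv2.imwrite("pics/crop1.png",cv2.resize(p[130:260,215:400],None,fx=4.3,fy=4.3,interpolation=cv2.INTER_CUBIC))
E
```

```text
(no output)
```

View pics/crop1.png

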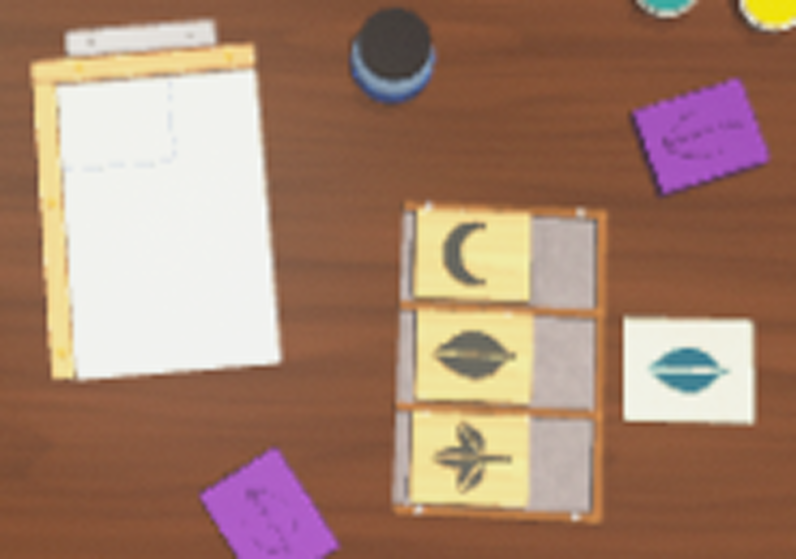

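The crop shows a broad leaf on the middle block (472,355), matching the proof at (688,370); the neighbours are the crescent (465,253) and the sprig (465,457). The inside vertex of the registration corner is near (57,83).

Run:
```python
from h import *
c=r.capture("top")
P=lambda x,y,z:ray(c,((x+.5)/4.3-.5+215,(y+.5)/4.3-.5+130),z)
def show(n,L,z):
    A=[P(*q,z) for q in L]
    print(n,[(np.round(a[:2]*1000,0)).tolist() for a in A]);return A
b=show("leaf",[(417,312),(533,316),(530,405),(414,400)],.02)
print("ctr",np.mean(b,0))
t=show("tray",[(405,203),(607,212),(601,521),(394,514)],.008);print(np.mean(t,0))
for i in range(4):
    d=t[(i+1)%4]-t[i]; print(np.linalg.norm(d),np.degrees(np.arctan2(d[1],d[0])))
k=show("corner outer: vertex,farend,leftend",[(32,64),(255,44),(52,379)],.012)
k2=show("inner",[(57,83),(256,70),(76,379)],.012)
for q in (k,k2):
    for j in(1,2):
        d=q[j]-q[0];print(np.linalg.norm(d),np.degrees(np.arctan2(d[1],d[0])))
show("cres",[(418,208),(530,216),(528,302),(414,297)],.02)
show("sprig",[(415,413),(530,418),(527,507),(410,500)],.02)
show("jar",[(392,70)],0.03)
show("proof",[(688,370)],0.0)
show("purple lower",[(202,494),(278,448),(338,550)],0.02)
```

```text
leaf [[539.0, -138.0], [538.0, -228.0], [468.0, -226.0], [470.0, -136.0]]
ctr [ 0.50337367 -0.18195924  0.02      ]
tray [[629.0, -128.0], [625.0, -288.0], [381.0, -282.0], [383.0, -123.0]]
[ 0.504311   -0.20500867  0.008     ]
0.15958936524593245 -91.25797590733853
0.2440073865322339 178.58615985659503
0.15870127781024082 89.47999779283998
0.24605062545146494 -1.2026786871725401
corner outer: vertex,farend,leftend [[735.0, 172.0], [756.0, -6.0], [480.0, 144.0]]
inner [[720.0, 151.0], [734.0, -7.0], [481.0, 126.0]]
0.179258336773826 -83.29338323653775
0.2561837569336213 -173.7298108036194
0.15934305486476225 -84.75039542360919
0.2402303834090467 -173.82072709771
cres [[622.0, -138.0], [617.0, -225.0], [549.0, -224.0], [550.0, -135.0]]
sprig [[459.0, -137.0], [458.0, -226.0], [389.0, -223.0], [392.0, -134.0]]
jar [[731.0, -115.0]]
proof [[501.0, -351.0]]
purple lower [[393.0, 24.0], [430.0, -33.0], [353.0, -80.0]]
```

```bash
H="python3 -m handwheel"
$H '[[0,0,-0.4,8.8,-15.2,0,0.345],[0,0,-0.4,8.8,-15.2,0,0.345],[0,0,-0.4,8.8,-15.2,0,0.345],[0,0,-0.4,8.8,-15.2,0,0.345],[0,0,-0.4,8.8,-15.2,0,0.345]]'
$H '[[0,0,-0.4,8.8,-15.2,0,0.345],[0,0,-0.4,8.8,-15.2,0,0.345],[0,0,-0.4,8.8,-15.2,0,0.345],[0,0,-0.4,8.8,-15.2,0,0.345],[0,0,-0.4,8.8,-15.2,0,0.345]]'
$H '[[0,0,-0.4,8.8,-15.2,0,0.345],[0,0,-0.4,8.8,-15.2,0,0.345],[0,0,-0.4,8.8,-15.2,0,0.345],[0,0,-0.4,8.8,-15.2,0,0.345],[0,0,-0.4,8.8,-15.2,0,0.345]]'
$H '[[0,0,0,0,-20,0,0.345],[0,0,0,0,-20,0,0.345],[0,0,0,0,-20,0,0.345],[0,0,0,0,-20,0,0.345],[0,0,0,0,-20,0,0.345]]'
```

```text
t: 0.62
position: [0.3286, 0.447, 0.2228]
tcp_rot: [0.38, 0.925, -0.001, 0.002]
force: [1.2, -0.7, -0.6]
finger_gap: 0.707
gripper_force: 0.0
t: 1.03
position: [0.4153, 0.2946, 0.2229]
tcp_rot: [0.557, 0.831, -0.0, 0.002]
force: [0.4, -0.4, 0.3]
finger_gap: 0.374
gripper_force: 0.0
t: 1.45
position: [0.5022, 0.1421, 0.223]
tcp_rot: [0.711, 0.704, -0.0, 0.002]
force: [-0.3, -0.1, 0.6]
finger_gap: 0.347
gripper_force: 0.0
t: 1.87
position: [0.4985, -0.0532, 0.2228]
tcp_rot: [0.707, 0.707, 0.0, 0.0]
force: [0.2, -0.6, -0.7]
finger_gap: 0.343
gripper_force: 0.0
```

```bash
H="python3 -m handwheel"
$H '[[0,0,-0.02,0.4,-20,0,0.345],[0,0,-0.02,0.4,-20,0,0.345],[0,0,-0.02,0.4,-20,0,0.345],[0,0,-0.02,0.4,-20,0,0.345],[0,0,-0.02,0.4,-20,0,0.345]]'
$H '[[0,0,0,0,0,-9,0.345],[0,0,0,0,0,-9,0.345],[0,0,0,0,0,-9,0.345],[0,0,0,0,0,-9,0.345],[0,0,0,0,0,-9,0.345]]'
python3 - <<'E'
from h import *
s=r.read_state();print(s["position"],s["tcp_rot"])
c=r.capture("wrist");print(c["hand_eye"])
cv2.imwrite("pics/w1.png",cv2.resize(c["pixels"][:,:,::-1],(800,600)))
E
```

```text
t: 2.28
position: [0.5025, -0.253, 0.223]
tcp_rot: [0.714, 0.7, -0.0, 0.001]
force: [0.7, -1.0, -0.3]
finger_gap: 0.346
gripper_force: 0.0
t: 2.7
position: [0.5037, -0.2496, 0.1337]
tcp_rot: [0.713, 0.701, 0.0, 0.0]
force: [-0.1, -0.4, 0.5]
finger_gap: 0.345
gripper_force: 0.0
[ 0.50372476 -0.24961856  0.13366529] [7.13325776e-01 7.00832517e-01 3.64399513e-06 3.46435462e-04]
[[-3.93279306e-04 -9.63695706e-01 -2.67002682e-01  7.26523068e-02]
 [ 9.99999784e-01 -2.38591670e-04 -6.11789560e-04 -1.47739251e-04]
 [ 5.25874356e-04 -2.67002865e-01  9.63695592e-01 -1.60770676e-01]
 [ 0.00000000e+00  0.00000000e+00  0.00000000e+00  1.00000000e+00]]
```

View pics/w1.png

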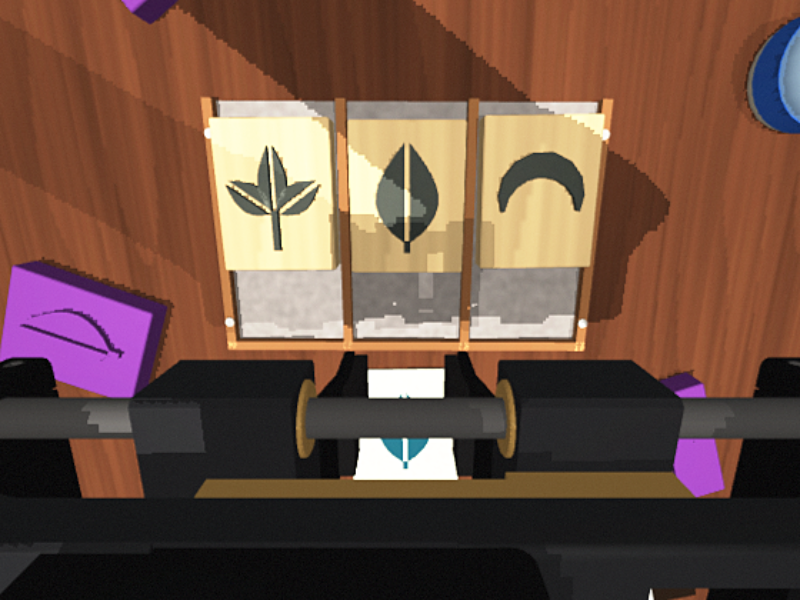

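The wrist view shows the leaf block in the middle bay with its back edge at row 272 (columns 348 to 464). The back batten's inner edge is at about row 342, and the fingers are just behind it.

```bash
cat >> h.py <<'E'
from scipy.spatial.transform import Rotation as Ro
def wray(c,s,uv,z):
    R=Ro.from_quat(s["tcp_rot"]).as_matrix(); he=np.array(c["hand_eye"])
    d=R@he[:3,:3]@np.linalg.inv(c["mtx"])@np.array([*uv,1.]); o=R@he[:3,3]+s["position"]
    return o+d*(z-o[2])/d[2]
E
python3 - <<'E'
from h import *
s=r.read_state();c=r.capture("wrist")
for n,u,v,z in [("bl",352,271,.02),("br",463,271,.02),("fl",349,121,.02),("fr",466,122,.02),("batL",355,342,.008),("batR",458,342,.008),("wallL in",352,310,.008),("wallR in",461,310,.008),("bat outer",230,350,.008),("bat outer",584,350,.008)]:
    print(n,np.round(wray(c,s,((u+.5)*.7-.5,(v+.5)*.7-.5),z)*1000,1))
E
```

```text
bl [ 471.1 -228.2   20. ]
br [ 541.1 -229.5   20. ]
fl [ 473.8 -140.4   20. ]
fr [ 541.4 -142.1   20. ]
batL [ 469.2 -280.     8. ]
batR [ 540.1 -281.3    8. ]
wallL in [ 468.2 -257.1    8. ]
wallR in [ 541.8 -258.4    8. ]
bat outer [ 382.5 -284.2    8. ]
bat outer [ 627.4 -288.8    8. ]
```

```bash
H="python3 -m handwheel"
$H '[[0,0,0,0.2,-0.5,-2,0.345],[0,0,0,0.2,-0.5,-5,0.345],[0,0,0,0.2,-0.5,-8,0.345],[0,0,0,0.2,-0.5,-10,0.345],[0,0,0,0.2,-0.5,-10,0.345]]'
$H '[[0,0,0,0,0,-1,0.345],[0,0,0,0,0,-2.2,0.345],[0,0,0,0,0,-2.2,0.345],[0,0,0,0,0,-2.2,0.345]]'
```

```text
t: 3.22
position: [0.5038, -0.2534, 0.0307]
tcp_rot: [0.713, 0.701, -0.001, -0.002]
force: [-1.5, 0.4, -0.8]
finger_gap: 0.346
gripper_force: 0.0
t: 3.55
position: [0.5053, -0.255, 0.0111]
tcp_rot: [0.714, 0.7, 0.0, 0.0]
force: [-0.3, 0.1, 1.5]
finger_gap: 0.345
gripper_force: 0.0
```

```bash
H="python3 -m handwheel"
$H '[[0,0,0,0,1,0,0.345],[0,0,0,0,1.6,0,0.345],[0,0,0,0.05,2.4,0,0.345],[0,0,0,0.1,3.2,0,0.345],[0,0,0,0.1,4,0,0.345]]'
$H '[[0,0,0,0,1,0,0.345],[0,0,0,0.05,2,0,0.345],[0,0,0,0.05,3,0,0.345],[0,0,0,0.1,4,0,0.345],[0,0,0,0.1,5,0,0.345]]'
$H '[[0,0,0,0,1,0,0.345],[0,0,0,0.05,2,0,0.345],[0,0,0,0.05,3,0,0.345],[0,0,0,0.1,4,0,0.345],[0,0,0,0.1,5,0,0.345]]'
$H '[[0,0,0,0,1,0,0.345],[0,0,0,0.05,2,0,0.345],[0,0,0,0.05,2,0,0.345]]'
python3 - <<'E'
from h import *
s=r.read_state();print(s["position"],s["force"])
c=r.capture("wrist")
cv2.imwrite("pics/w2.png",cv2.resize(c["pixels"][:,:,::-1],(800,600)))
E
```

```text
t: 3.97
position: [0.5066, -0.2143, 0.0112]
tcp_rot: [0.714, 0.701, 0.0, 0.001]
force: [0.3, -1.3, 1.7]
finger_gap: 0.341
gripper_force: 0.9
t: 4.38
position: [0.507, -0.1637, 0.0106]
tcp_rot: [0.714, 0.701, 0.0, -0.0]
force: [-0.8, -1.6, 1.8]
finger_gap: 0.35
gripper_force: 0.9
t: 4.8
position: [0.5079, -0.1138, 0.0105]
tcp_rot: [0.714, 0.7, -0.0, -0.0]
force: [0.9, -1.4, 1.9]
finger_gap: 0.346
gripper_force: 0.8
t: 5.05
position: [0.5085, -0.0917, 0.0103]
tcp_rot: [0.713, 0.701, 0.0, -0.001]
force: [-0.6, -0.4, -0.2]
finger_gap: 0.342
gripper_force: 0.0
[ 0.50845927 -0.09171704  0.0103126 ] [-0.62802648 -0.38863359 -0.24143612]
```

View pics/w2.png

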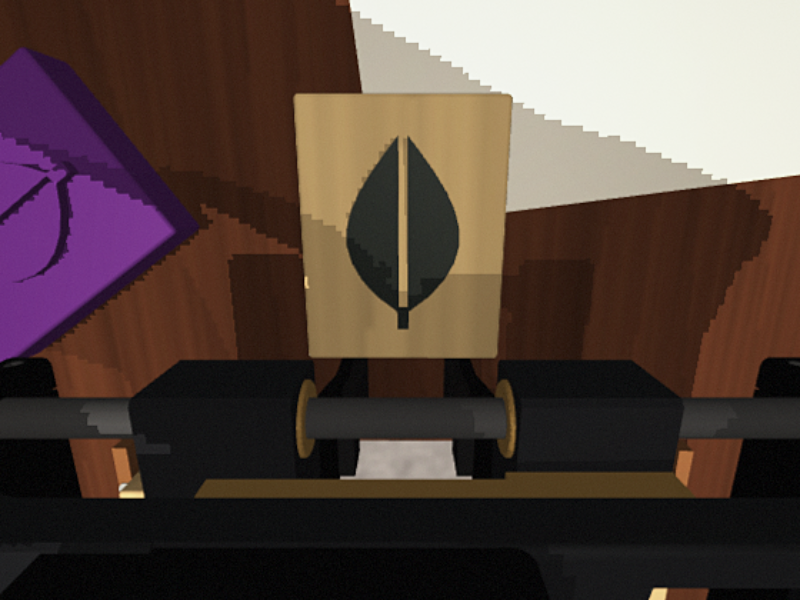

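The picture shows the block well out of the bay, square on the fingers (corners (294,94), (512,94), (498,357), (310,357)). The purple look-alike at (195,230) is clear. I continue with a gentle turn to the corner's yaw.

```bash
H="python3 -m handwheel"
$H '[[0,0,0.012,0,0.8,0,0.345],[0,0,0.025,0,1.6,0,0.345],[0,0,0.038,0,2.4,0,0.345],[0,0,0.05,-0.02,3.2,0,0.345],[0,0,0.063,-0.05,4,0,0.345]]'
$H '[[0,0,0.012,-0.03,0.8,0,0.345],[0,0,0.025,-0.08,1.6,0,0.345],[0,0,0.038,-0.15,2.4,0,0.345],[0,0,0.05,-0.22,3.2,0,0.345],[0,0,0.063,-0.3,4,0,0.345]]'
$H '[[0,0,0,-0.09,0.8,0,0.345],[0,0,0,-0.18,1.6,0,0.345],[0,0,0,-0.26,2.4,0,0.345],[0,0,0,-0.35,3.2,0,0.345],[0,0,0,-0.35,3.2,0,0.345]]'
python3 - <<'E'
from h import *
s=r.read_state();print(s["position"],s["force"])
c=r.capture("wrist")
cv2.imwrite("pics/w3.png",cv2.resize(c["pixels"][:,:,::-1],(800,600)))
E
```

```text
t: 5.52
position: [0.5079, -0.054, 0.0105]
tcp_rot: [0.691, 0.723, 0.0, -0.0]
force: [-0.3, -0.5, -1.0]
finger_gap: 0.348
gripper_force: 0.4
t: 5.93
position: [0.5048, -0.014, 0.0105]
tcp_rot: [0.668, 0.744, -0.0, -0.0]
force: [1.0, -0.6, -1.2]
finger_gap: 0.345
gripper_force: 0.3
t: 6.35
position: [0.5013, 0.0194, 0.0105]
tcp_rot: [0.667, 0.745, 0.0, -0.0]
force: [0.1, -1.0, 0.0]
finger_gap: 0.348
gripper_force: 0.0
[0.50127071 0.01935303 0.01053913] [ 0.10494872 -0.97797643  0.04128121]
```

View pics/w3.png

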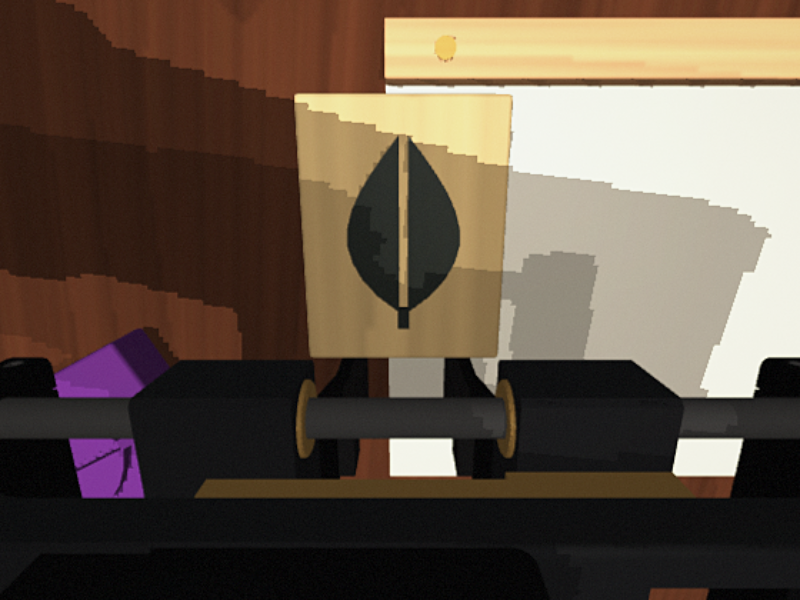

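The block is parallel to the left strip (block edge row 94, strip face about row 82) with a small gap. Next I go round to its near long side to push +x.

```bash
H="python3 -m handwheel"
$H '[[0,0,0,0.1,-1,0,0.345],[0,0,0,0.2,-2,0,0.345],[0,0,0,0.2,-2,2,0.5],[0,0,0,0.2,-2,4,0.5],[0,0,0,0.2,-2,6,0.5]]'
$H '[[0,0,-0.12,-1.2,0,0,0.5],[0,0,-0.24,-2.4,0,0,0.5],[0,0,-0.36,-4,0,0,0.5],[0,0,-0.48,-5.3,0,0,0.5],[0,0,-0.52,-6.3,0,0,0.5]]'
$H '[[0,0,-0.12,0,1,0,0.5],[0,0,-0.24,0,2,0,0.5],[0,0,-0.36,0,3,0,0.5],[0,0,-0.48,0,4,0,0.5],[0,0,-0.52,0,4,0,0.5]]'
$H '[[0,0,-0.12,0,1,0,0.5],[0,0,-0.24,0,2,0,0.5],[0,0,-0.36,0,2.7,0,0.5],[0,0,-0.48,0,2.7,0,0.5],[0,0,-0.53,0,2.7,0,0.5]]'
$H '[[0,0,0,0,0,0,0.5],[0,0,0,0,0,0,0.5]]'
python3 - <<'E'
from h import *
s=r.read_state();print(s["position"],s["force"],Ro.from_quat(s["tcp_rot"]).as_matrix()[:2,1])
c=r.capture("wrist")
cv2.imwrite("pics/w4.png",cv2.resize(c["pixels"][:,:,::-1],(800,600)))
E
```

```text
t: 6.82
position: [0.5031, -0.0055, 0.0711]
tcp_rot: [0.669, 0.743, -0.001, 0.0]
force: [-0.1, -0.5, -0.0]
finger_gap: 0.465
gripper_force: 0.0
t: 7.23
position: [0.4393, -0.0048, 0.0704]
tcp_rot: [0.839, 0.544, -0.0, -0.0]
force: [-0.4, 0.4, -0.6]
finger_gap: 0.499
gripper_force: 0.0
t: 7.65
position: [0.4407, 0.0372, 0.0706]
tcp_rot: [0.95, 0.311, 0.0, -0.0]
force: [-0.3, 0.5, -0.0]
finger_gap: 0.497
gripper_force: 0.0
t: 8.07
position: [0.4408, 0.0627, 0.0706]
tcp_rot: [0.999, 0.05, 0.0, 0.0]
force: [1.1, 0.4, -0.1]
finger_gap: 0.503
gripper_force: 0.0
t: 8.23
position: [0.4407, 0.0627, 0.0706]
tcp_rot: [0.999, 0.054, -0.0, 0.0]
force: [0.5, -0.5, 0.6]
finger_gap: 0.498
gripper_force: 0.0
[0.44066883 0.0626886  0.07057036] [ 0.46500843 -0.46745686  0.56529586] [ 0.10705023 -0.99425359]
```

View pics/w4.png

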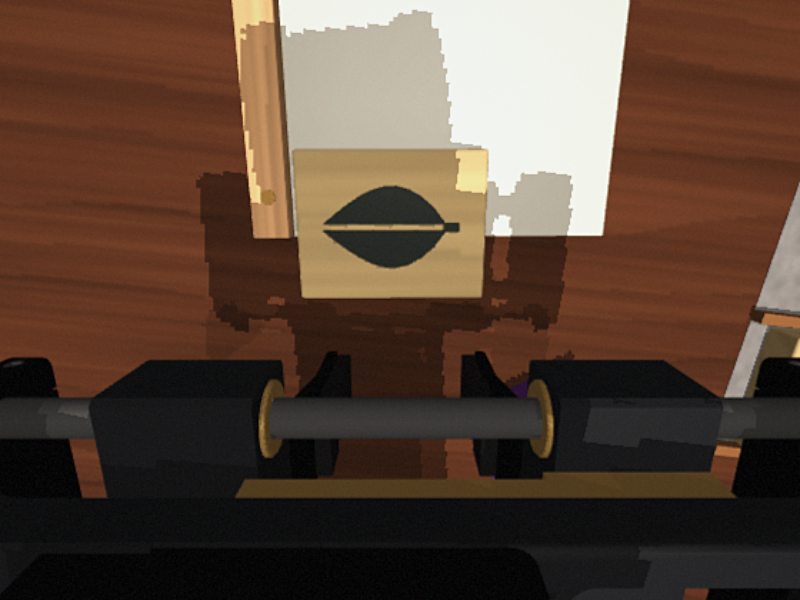

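The wrist view shows the block at (293,150), (488,150), (482,297), (302,297), parallel to the left strip whose face runs (277,0) to (293,237), with a small gap. The fingers are squarely behind the near long side.

Run:
```python
from h import *
s=r.read_state();c=r.capture("wrist")
for n,u,v,z in [("FL",293,150,.02),("FR",488,150,.02),("NR",483,297,.02),("NL",302,297,.02),("strip near",294,237,.012),("strip far",279,5,.012)]:
    p=wray(c,s,((u+.5)*.7-.5,(v+.5)*.7-.5),z)[:2]
    a=.1075;R=np.array([[np.cos(a),-np.sin(a)],[np.sin(a),np.cos(a)]])
    print(n,np.round(p*1000,1),"corner frame",np.round(R.T@(p-[.720,.151])*1000,1))
```

```text
FL [523.3 122.6] corner frame [-198.7   -7.1]
FR [532.7  35.2] corner frame [-198.7  -95. ]
NR [464.9  27. ] corner frame [-266.9  -96. ]
NL [455.4 115.5] corner frame [-266.9   -6.9]
strip near [483.2 122.5] corner frame [-238.5   -3. ]
strip far [582.2 132.9] corner frame [-138.9   -3.2]
```

```bash
H="python3 -m handwheel"
$H '[[0,0,0,0,0.6,-2,0.5],[0,0,0,0,0.6,-4,0.5],[0,0,0,0,0.6,-5.5,0.5],[0,0,0,0,0.6,-6,0.5],[0,0,0,0,0.6,-6,0.5]]'
$H '[[0,0,0,0.8,0.09,0,0.5],[0,0,0,1.6,0.17,0,0.5],[0,0,0,2.6,0.28,0,0.5],[0,0,0,3.7,0.4,0,0.5],[0,0,0,4.9,0.53,0,0.5]]'
$H '[[0,0,0,1,0.1,0,0.5],[0,0,0,2,0.21,0,0.5],[0,0,0,3,0.32,0,0.5],[0,0,0,4,0.43,0,0.5],[0,0,0,4.9,0.53,0,0.5]]'
$H '[[0,0,0,1,0.1,0,0.5],[0,0,0,2,0.21,0,0.5],[0,0,0,3,0.32,0,0.5],[0,0,0,4,0.43,0,0.5],[0,0,0,4.9,0.53,0,0.5]]'
$H '[[0,0,0,1,0.1,0,0.5],[0,0,0,2,0.21,0,0.5],[0,0,0,3,0.32,0,0.5],[0,0,0,4,0.43,0,0.5],[0,0,0,4,0.43,0,0.5]]'
python3 - <<'E'
from h import *
s=r.read_state();print(s["position"],s["force"])
c=r.capture("wrist")
cv2.imwrite("pics/w5.png",cv2.resize(c["pixels"][:,:,::-1],(800,600)))
E
```

```text
t: 8.75
position: [0.4394, 0.0693, 0.0095]
tcp_rot: [0.999, 0.054, -0.001, 0.001]
force: [-0.3, -0.2, -0.4]
finger_gap: 0.498
gripper_force: 0.0
t: 9.17
position: [0.4909, 0.0757, 0.0114]
tcp_rot: [0.999, 0.054, 0.0, -0.0]
force: [-1.6, -0.7, 2.1]
finger_gap: 0.501
gripper_force: 0.9
t: 9.58
position: [0.5396, 0.0808, 0.0106]
tcp_rot: [0.999, 0.054, 0.0, 0.0]
force: [-2.8, -0.3, 1.5]
finger_gap: 0.5
gripper_force: 0.9
t: 10.0
position: [0.5887, 0.0861, 0.0105]
tcp_rot: [0.999, 0.054, 0.0, 0.0]
force: [-0.8, -0.4, 1.3]
finger_gap: 0.5
gripper_force: 0.8
t: 10.42
position: [0.63, 0.0906, 0.0108]
tcp_rot: [0.999, 0.054, 0.001, 0.0]
force: [-0.6, 0.2, 0.7]
finger_gap: 0.498
gripper_force: 0.0
[0.63001953 0.0905746  0.01075064] [-0.60507721  0.18301998  0.68036355]
```

View pics/w5.png

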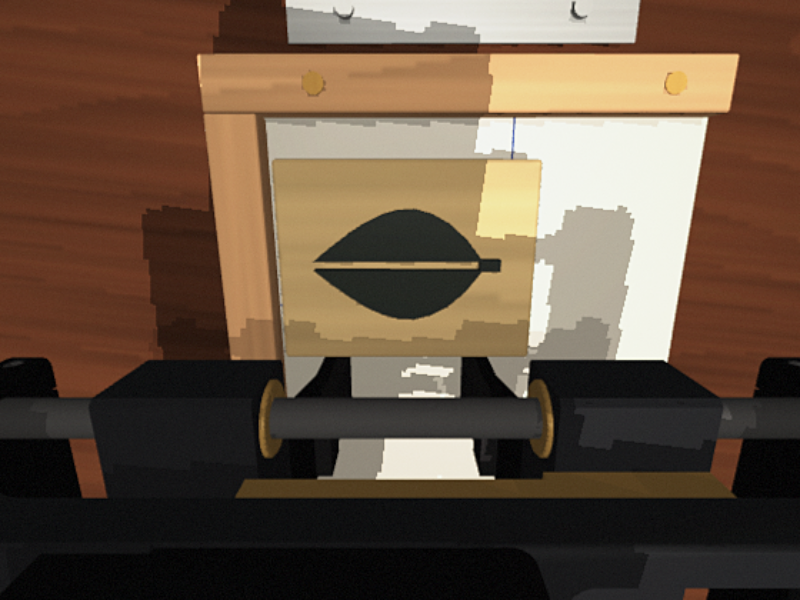

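The block is straight and about 16 mm short of the far strip (block edge row 160, strip face about row 113), with a small gap left to the left strip. I close in slowly, watching the force.

```bash
H="python3 -m handwheel"
$H '[[0,0,0,0.4,0.04,0,0.5],[0,0,0,0.8,0.08,0,0.5],[0,0,0,1.2,0.13,0,0.5],[0,0,0,1.2,0.13,0,0.5]]'
$H '[[0,0,0,0.1,0.01,0,0.5],[0,0,0,0.2,0.02,0,0.5],[0,0,0,0.2,0.02,0,0.5]]'
$H '[[0,0,0,0.1,0.01,0,0.5],[0,0,0,0.1,0.01,0,0.5]]'
$H '[[0,0,0,0.1,0.01,0,0.5],[0,0,0,0.1,0.01,0,0.5]]'
```

```text
t: 10.8
position: [0.6401, 0.0917, 0.0106]
tcp_rot: [0.999, 0.054, 0.0, 0.0]
force: [-0.5, 0.6, -0.1]
finger_gap: 0.5
gripper_force: 0.0
t: 11.05
position: [0.6413, 0.0918, 0.0106]
tcp_rot: [0.999, 0.054, -0.0, -0.0]
force: [-1.6, -0.1, 0.3]
finger_gap: 0.502
gripper_force: 0.6
t: 11.22
position: [0.6425, 0.0919, 0.0106]
tcp_rot: [0.999, 0.054, 0.0, 0.0]
force: [-1.9, 0.3, 1.2]
finger_gap: 0.5
gripper_force: 0.6
t: 11.38
position: [0.6436, 0.092, 0.0106]
tcp_rot: [0.999, 0.054, 0.0, 0.0]
force: [-1.0, -0.5, 0.3]
finger_gap: 0.495
gripper_force: 0.5
```

```bash
H="python3 -m handwheel"
for i in 1; do
$H '[[0,0,0,0.1,0.01,0,0.5],[0,0,0,0.1,0.01,0,0.5]]'
$H '[[0,0,0,0.1,0.01,0,0.5],[0,0,0,0.1,0.01,0,0.5]]'
$H '[[0,0,0,0.1,0.01,0,0.5],[0,0,0,0.1,0.01,0,0.5]]'
done
```

```text
t: 11.55
position: [0.6447, 0.0921, 0.0106]
tcp_rot: [0.999, 0.054, 0.0, 0.0]
force: [-1.3, -0.5, 0.3]
finger_gap: 0.5
gripper_force: 0.5
t: 11.72
position: [0.6457, 0.0922, 0.0106]
tcp_rot: [0.999, 0.054, 0.0, 0.0]
force: [-2.0, 0.2, -0.0]
finger_gap: 0.498
gripper_force: 0.4
t: 11.88
position: [0.646, 0.0922, 0.0105]
tcp_rot: [0.999, 0.054, -0.001, 0.0]
force: [-2.3, 0.1, 1.9]
finger_gap: 0.503
gripper_force: 1.5
```

```bash
H="python3 -m handwheel"
$H '[[0,0,0,0.1,0.01,0,0.5],[0,0,0,0.1,0.01,0,0.5]]'
$H '[[0,0,0,0.1,0.01,0,0.5],[0,0,0,0.1,0.01,0,0.5]]'
```

```text
t: 12.05
position: [0.6461, 0.0922, 0.0105]
tcp_rot: [0.999, 0.054, -0.002, -0.0]
force: [-5.0, -0.8, 4.1]
finger_gap: 0.502
gripper_force: 3.0
t: 12.22
position: [0.6461, 0.0922, 0.0105]
tcp_rot: [0.999, 0.054, -0.003, -0.0]
force: [-7.6, -1.2, 7.5]
finger_gap: 0.498
gripper_force: 4.3
```

Flush on the far strip (reaction rising with no further motion). I now go round to the short side.

```bash
H="python3 -m handwheel"
$H '[[0,0,0,-1.3,-0.14,0,0.5],[0,0,0,-3.3,-0.35,0,0.5],[0,0,0,-3.3,-0.35,2,0.3],[0,0,0,-3.3,-0.35,4,0.3],[0,0,0,-3.3,-0.35,7,0.3]]'
$H '[[0,0,0.12,0,-1.2,0,0.3],[0,0,0.24,0,-2.4,0,0.3],[0,0,0.36,0,-4,0,0.3],[0,0,0.48,0,-5.3,0,0.3],[0,0,0.52,0,-6.1,0,0.3]]'
$H '[[0,0,0.12,1,0,0,0.3],[0,0,0.24,2,0,0,0.3],[0,0,0.36,3,0,0,0.3],[0,0,0.48,4,0,0,0.3],[0,0,0.525,4,0,0,0.3]]'
$H '[[0,0,0.12,1,0,0,0.3],[0,0,0.24,2,0,0,0.3],[0,0,0.36,3,0,0,0.3],[0,0,0.48,3.9,0,0,0.3],[0,0,0.525,3.9,0,0,0.3]]'
$H '[[0,0,0,0,0,0,0.3],[0,0,0,0,0,0,0.3]]'
python3 - <<'E'
from h import *
s=r.read_state();print(s["position"],s["force"],Ro.from_quat(s["tcp_rot"]).as_matrix()[:2,1])
c=r.capture("wrist")
cv2.imwrite("pics/w6.png",cv2.resize(c["pixels"][:,:,::-1],(800,600)))
E
```

```text
t: 12.63
position: [0.6142, 0.0889, 0.0794]
tcp_rot: [0.999, 0.054, -0.001, 0.0]
force: [0.8, 0.2, 0.5]
finger_gap: 0.361
gripper_force: 0.0
t: 13.05
position: [0.6164, 0.0258, 0.0811]
tcp_rot: [0.951, 0.31, 0.001, 0.001]
force: [-0.8, 0.5, -0.5]
finger_gap: 0.301
gripper_force: 0.0
t: 13.47
position: [0.658, 0.0279, 0.0808]
tcp_rot: [0.837, 0.547, 0.001, 0.001]
force: [0.5, -0.2, 0.1]
finger_gap: 0.302
gripper_force: 0.0
t: 13.88
position: [0.6968, 0.0278, 0.0807]
tcp_rot: [0.666, 0.746, 0.001, 0.001]
force: [-0.4, -0.4, 0.3]
finger_gap: 0.301
gripper_force: 0.0
t: 14.05
position: [0.6949, 0.0278, 0.0805]
tcp_rot: [0.669, 0.743, 0.0, 0.0]
force: [0.8, 0.3, 0.3]
finger_gap: 0.302
gripper_force: 0.0
[0.69486466 0.02781961 0.08052154] [0.7913346  0.31154778 0.25706764] [0.99447806 0.10494082]
```

View pics/w6.png

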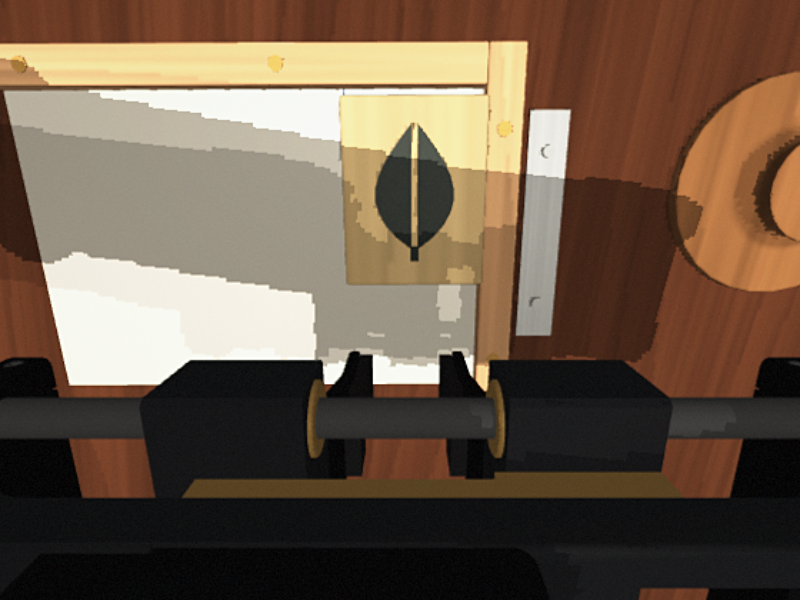

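The block is flush on the far strip (right, column 488), with a thin gap at the left strip (rows 89 to 96). The fingers are lined up behind the short side, clear of the far strip.

```bash
H="python3 -m handwheel"
$H '[[0,0,0,0,0,-2,0.3],[0,0,0,0,0,-4,0.3],[0,0,0,0,0,-6,0.3],[0,0,0,0,0,-7,0.3],[0,0,0,0,0,-7,0.3]]'
$H '[[0,0,0,-0.04,0.4,0,0.3],[0,0,0,-0.08,0.8,0,0.3],[0,0,0,-0.12,1.1,0,0.3],[0,0,0,-0.12,1.1,0,0.3]]'
$H '[[0,0,0,-0.02,0.2,0,0.3],[0,0,0,-0.03,0.3,0,0.3],[0,0,0,-0.03,0.3,0,0.3]]'
$H '[[0,0,0,-0.01,0.1,0,0.3],[0,0,0,-0.01,0.1,0,0.3]]'
$H '[[0,0,0,-0.01,0.1,0,0.3],[0,0,0,-0.01,0.1,0,0.3]]'
$H '[[0,0,0,-0.01,0.1,0,0.3],[0,0,0,-0.01,0.1,0,0.3]]'
```

```text
t: 14.52
position: [0.6921, 0.0281, 0.0076]
tcp_rot: [0.668, 0.744, -0.002, -0.002]
force: [-0.5, -0.7, -1.6]
finger_gap: 0.3
gripper_force: 0.0
t: 14.85
position: [0.6942, 0.0407, 0.0121]
tcp_rot: [0.668, 0.744, 0.001, 0.001]
force: [-0.8, 0.2, 0.3]
finger_gap: 0.303
gripper_force: 0.0
t: 15.1
position: [0.6936, 0.0414, 0.0113]
tcp_rot: [0.668, 0.744, 0.0, 0.001]
force: [1.1, -1.5, 0.4]
finger_gap: 0.299
gripper_force: 0.7
t: 15.27
position: [0.6932, 0.0425, 0.0109]
tcp_rot: [0.668, 0.744, 0.0, 0.0]
force: [0.4, -1.7, 1.0]
finger_gap: 0.298
gripper_force: 0.9
t: 15.43
position: [0.6928, 0.0439, 0.0106]
tcp_rot: [0.668, 0.744, 0.0, 0.0]
force: [0.7, -0.5, 1.3]
finger_gap: 0.301
gripper_force: 0.9
t: 15.6
position: [0.6926, 0.045, 0.0106]
tcp_rot: [0.668, 0.744, -0.0, 0.0]
force: [0.0, -1.7, 1.0]
finger_gap: 0.301
gripper_force: 0.9
```

```bash
H="python3 -m handwheel"
$H '[[0,0,0,-0.01,0.1,0,0.3],[0,0,0,-0.01,0.1,0,0.3]]'
$H '[[0,0,0,-0.01,0.1,0,0.3],[0,0,0,-0.01,0.1,0,0.3]]'
$H '[[0,0,0,-0.01,0.1,0,0.3],[0,0,0,-0.01,0.1,0,0.3]]'
```

```text
t: 15.77
position: [0.6925, 0.0462, 0.0106]
tcp_rot: [0.668, 0.744, 0.0, -0.0]
force: [0.5, -1.4, 0.9]
finger_gap: 0.303
gripper_force: 0.9
t: 15.93
position: [0.6925, 0.0466, 0.0106]
tcp_rot: [0.668, 0.744, -0.0, 0.0]
force: [1.4, -3.0, 1.1]
finger_gap: 0.304
gripper_force: 1.3
t: 16.1
position: [0.6925, 0.0466, 0.0106]
tcp_rot: [0.669, 0.744, -0.0, 0.001]
force: [1.2, -4.8, 0.1]
finger_gap: 0.3
gripper_force: 2.3
```

```bash
H="python3 -m handwheel"
$H '[[0,0,0,-0.01,0.1,0,0.3],[0,0,0,-0.01,0.1,0,0.3]]'
$H '[[0,0,0,0.1,-1,0,0.3],[0,0,0,0.2,-2.2,0,0.3],[0,0,0,0.2,-2.2,2,0.3],[0,0,0,0.2,-2.2,5,0.3],[0,0,0,0.2,-2.2,7,0.3]]'
$H '[[0,0,0,-1,0,2,0.3],[0,0,0,-1,0,4,0.3],[0,0,0,-1,0,4,0.3]]'
python3 - <<'E'
from h import *
c=r.capture("wrist")
cv2.imwrite("pics/w7.png",cv2.resize(c["pixels"][20:260,150:470,::-1],(800,600),interpolation=cv2.INTER_CUBIC))
E
```

```text
t: 16.27
position: [0.6926, 0.0467, 0.0106]
tcp_rot: [0.669, 0.744, -0.001, 0.001]
force: [1.8, -5.8, 1.4]
finger_gap: 0.3
gripper_force: 3.1
t: 16.68
position: [0.6943, 0.0269, 0.0819]
tcp_rot: [0.669, 0.744, 0.001, -0.0]
force: [0.3, 0.4, 0.4]
finger_gap: 0.298
gripper_force: 0.0
t: 16.93
position: [0.6865, 0.0273, 0.1255]
tcp_rot: [0.668, 0.744, 0.003, 0.002]
force: [1.0, 0.0, 1.0]
finger_gap: 0.3
gripper_force: 0.0
```

View pics/w7.png

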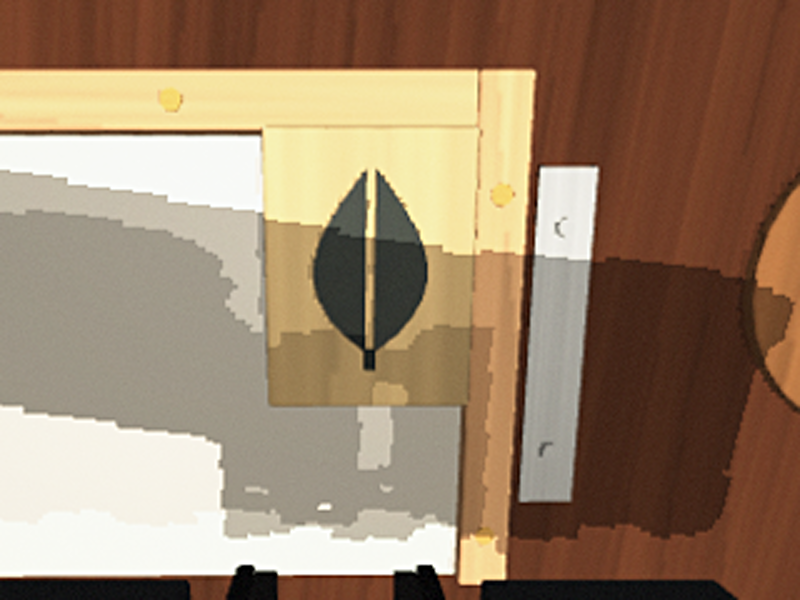

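The block is seated flush on the left strip (row 128) and looks flush on the far strip (columns 470 to 478). One last light nudge in +x makes sure of it.

```bash
H="python3 -m handwheel"
$H '[[0,0,-0.12,-2,0,0,0.5],[0,0,-0.24,-4,0,0,0.5],[0,0,-0.36,-5.5,0,0,0.5],[0,0,-0.48,-6.6,0,0,0.5],[0,0,-0.52,-6.6,0,0,0.5]]'
$H '[[0,0,-0.12,0,1.5,0,0.5],[0,0,-0.24,0,3,0,0.5],[0,0,-0.36,0,4.5,0,0.5],[0,0,-0.48,0,6.4,0,0.5],[0,0,-0.525,0,6.4,0,0.5]]'
$H '[[0,0,-0.12,0,0,0,0.5],[0,0,-0.24,0,0,-1,0.5],[0,0,-0.36,0,0,-3,0.5],[0,0,-0.48,0,0,-4,0.5],[0,0,-0.525,0,0,-4,0.5]]'
$H '[[0,0,0,0,0,0,0.5],[0,0,0,0,0,0,0.5]]'
```

```text
t: 17.4
position: [0.6152, 0.0272, 0.1187]
tcp_rot: [0.838, 0.545, -0.002, -0.002]
force: [-0.3, -0.4, 0.7]
finger_gap: 0.488
gripper_force: 0.0
t: 17.82
position: [0.6169, 0.0967, 0.1185]
tcp_rot: [0.95, 0.311, -0.001, -0.002]
force: [0.6, 1.8, 0.6]
finger_gap: 0.501
gripper_force: 0.0
t: 18.23
position: [0.6152, 0.0908, 0.0759]
tcp_rot: [0.999, 0.051, -0.004, 0.001]
force: [-0.7, -0.2, -1.1]
finger_gap: 0.5
gripper_force: 0.0
t: 18.4
position: [0.6176, 0.091, 0.0793]
tcp_rot: [0.999, 0.055, -0.001, 0.0]
force: [-0.8, -0.1, -0.2]
finger_gap: 0.504
gripper_force: 0.0
```

```bash
H="python3 -m handwheel"
$H '[[0,0,0,0,0,-2,0.5],[0,0,0,0,0,-4,0.5],[0,0,0,0,0,-6,0.5],[0,0,0,0,0,-6.9,0.5],[0,0,0,0,0,-6.9,0.5]]'
$H '[[0,0,0,0.8,0.08,0,0.5],[0,0,0,1.6,0.17,0,0.5],[0,0,0,2.4,0.26,0,0.5],[0,0,0,2.4,0.26,0,0.5],[0,0,0,2.4,0.26,0,0.5]]'
$H '[[0,0,0,0.1,0.01,0,0.5],[0,0,0,0.2,0.02,0,0.5],[0,0,0,0.3,0.03,0,0.5],[0,0,0,0.4,0.04,0,0.5]]'
$H '[[0,0,0,0.1,0.01,0,0.5],[0,0,0,0.1,0.01,0,0.5]]'
$H '[[0,0,0,0.1,0.01,0,0.5],[0,0,0,0.1,0.01,0,0.5]]'
$H '[[0,0,0,0.1,0.01,0,0.5],[0,0,0,0.1,0.01,0,0.5]]'
```

```text
t: 18.82
position: [0.6164, 0.0907, 0.0092]
tcp_rot: [0.999, 0.054, -0.002, 0.0]
force: [-0.3, 0.5, -0.1]
finger_gap: 0.5
gripper_force: 0.0
t: 19.23
position: [0.6435, 0.0936, 0.0123]
tcp_rot: [0.999, 0.054, 0.001, 0.0]
force: [-0.1, 1.1, -0.7]
finger_gap: 0.501
gripper_force: 0.0
t: 19.57
position: [0.6458, 0.094, 0.0116]
tcp_rot: [0.999, 0.054, -0.0, -0.0]
force: [-3.0, 0.0, 2.1]
finger_gap: 0.498
gripper_force: 1.4
t: 19.73
position: [0.6459, 0.094, 0.0115]
tcp_rot: [0.999, 0.054, -0.002, -0.0]
force: [-5.3, -0.2, 3.8]
finger_gap: 0.499
gripper_force: 2.6
t: 19.9
position: [0.6459, 0.094, 0.0114]
tcp_rot: [0.999, 0.054, -0.003, -0.0]
force: [-7.9, -0.9, 7.0]
finger_gap: 0.497
gripper_force: 3.9
t: 20.07
position: [0.646, 0.094, 0.0114]
tcp_rot: [0.999, 0.054, -0.004, -0.0]
force: [-10.8, -0.7, 7.3]
finger_gap: 0.497
gripper_force: 5.1
```

```bash
H="python3 -m handwheel"
$H '[[0,0,0,-1.2,-0.13,0,0.5],[0,0,0,-3.2,-0.34,0,0.5],[0,0,0,-3.2,-0.34,2,0.5],[0,0,0,-3.2,-0.34,5,0.5],[0,0,0,-3.2,-0.34,8,0.5]]'
$H '[[0,0,0,-3,0,3,0.5],[0,0,0,-6,0,6,0.5],[0,0,0,-8,0,6,0.5],[0,0,0,-8,0,6,0.5],[0,0,0,-8,0,6,0.5]]'
python3 - <<'E'
from h import *
w=r.capture("wrist")["pixels"][:280,:,::-1]; t=r.capture("top")["pixels"][130:260,215:400,::-1]
im=np.vstack([cv2.resize(w[:230],(700,288)),cv2.resize(t,(700,310))[:, :]]) if 0 else np.hstack([cv2.resize(w[:,90:470],(400,295)),cv2.resize(t,(400,295))])
cv2.imwrite("pics/fin.png",im)
E
```

```text
t: 20.48
position: [0.6166, 0.0908, 0.0917]
tcp_rot: [0.999, 0.054, -0.001, 0.0]
force: [1.6, 0.7, 0.2]
finger_gap: 0.499
gripper_force: 0.0
t: 20.9
position: [0.5374, 0.0915, 0.1524]
tcp_rot: [0.999, 0.054, 0.001, -0.001]
force: [1.0, 0.3, -0.5]
finger_gap: 0.501
gripper_force: 0.0
```

View pics/fin.png

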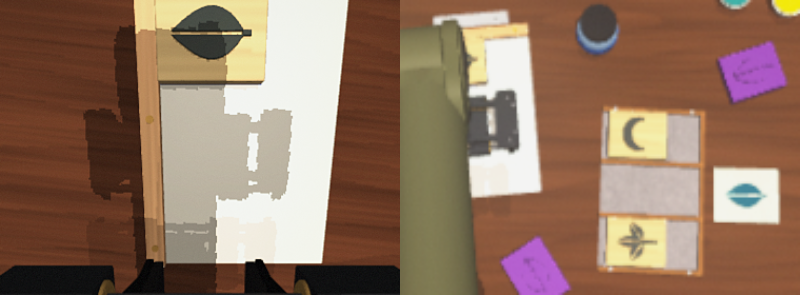

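The leaf block sits flush in the corner: in the left half its edge meets the left strip at (158,80). In the right half the crescent (638,133) and sprig (638,242) are still in their bays. The arm is clear, so I hand it in.

```bash
python3 -c "
from plant import r
print(r.job_done())"
```

```text
the job is handed in; nothing more can be done
None
```

I pushed the leaf block, which matches the sample proof, out of the middle bay and home flush against both strips of the registration corner; the crescent and sprig blocks are still in their bays, and I handed the job in at about 21 s.

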